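# Refit the gear cover of the sharpening machine and lock its quarter-turn stud

### The job

The gear cover of the small felt-wheel sharpening machine is off: lay it on the machine's deck, slide it under the keeper until it is home, then press its wing stud down, turn it a quarter turn clockwise until its cross pin catches, and let go so that it stays down by itself. The catch under the cover is not always set square, so find its slot by feel and force nothing. Leave the oil bottle and the slip stone behind the work alone.

Things in the scene. Friction and masses are not known exactly. Their poses are not given: they have to be found in the camera images.
- cover: Aluminium pan 130x80x10 mm, 0.3-0.5 kg, open below, flat on the bench at the start. Origin: middle of its underside. +x points to its tongue (48 mm wide, 3 thick, sticks out 11 mm at the underside), z up. A black bar handle runs along y at x = +14 mm. A steel wing stud stands on the axis x = -40 mm, y = 0, in a spring; its cross pin hides inside the pan while the stud is up.
- cover_handle (a point): Middle of the cover's handle bar: 64 mm long along the cover's y, 10x10 mm in section, its underside 15 mm and its top 25 mm above the cover's top sheet. Axes as the cover's.
- machine: Small grey sharpening machine, 192x100x62 mm, fixed, felt wheel at its +x end (away from the robot). Origin: middle of its underside. In its flat top (deck) is an open well with two gears and the dark catch plate with a slot (31x6 mm); near +x a steel bridge, the keeper, stands across it, 11 mm high. More than 80 N between the cover (with its stud) and the machine bends them.
- machine_seat (a point): Point on the machine's deck, 62 mm above the bench, axes as the machine's. The cover is home when its origin and axes match this point: front edge stopped by the keeper, tongue under it. Lay the cover flat about 24 mm short (towards -x), where the keeper's flared ears leave 4 mm each side, then slide it +x to the stop. The catch plate lies 40 mm towards -x, 1 mm under the deck.
- stud_wing (a point): Middle of the top of the stud's wing, 52 mm above the deck or bench under the cover while the stud is up. Wing: 34 mm long along this point's y, 10 mm thick along its x, 22 mm high above a 30 mm round flange. The cross pin (24x4x4 mm) lies parallel below it.
- stud_press (a joint): How far the stud is pushed down (m). Spring: 2 N at 0, 6 N at the end stop at 0.0133. Off the slot the pin lands on the catch plate at 0.002; a little off it jams half in (lift it straight out before turning); over the slot it passes, is clear below the plate from 0.0115, and only then turns. Let go over the notch it rises to 0.009 and stays; let go in the slot it springs back to 0.
- stud_turn (a joint): Turn of the stud in the cover (rad), growing clockwise from above; 0: wing square across the cover (along y), 1.57: in line with it. Starts within 0.3 of 0, stays where left. The catch plate's slot lies up to 0.55 either side of 0 (seen in the well before it is covered) and takes the pin within about 0.1. The notch is 1.57 clockwise of the slot, 0.07 wide either way, a hard stop just after it.
- oil_bottle: Small oil bottle with a red cap, 41 mm wide, 118 mm tall, standing behind the cover. Origin: middle of its foot. Bystander.
- slip_stone: Grey slip stone, 30x100x12 mm, lying behind the machine. Origin: middle of its underside. Bystander.

How it is judged:
By the outcome, as a careful person would: the job done as asked, in the order asked, and still so for the second after the job is handed in, with the robot touching nothing.
It also fails if it takes over 70 s, if anything falls off the work surface, if the arm or the gripper's body presses on something with over 40 N, if the wrist force passes 120 N, or if a joint passes its speed limit or range.

### The arm

A 7-joint arm with a two-finger parallel gripper is mounted at the origin on a cart in front of the work surface, level with it; the furniture and walls round the work are solid. World frame = base frame: x ahead of the robot, y to its left, z up, the work surface at z = 0. Lengths are in m, angles in rad, forces in N, time in s.
With the tool pointing down it reaches from about 0.425 to 0.975 m from the base axis. Payload 16.7 kg.
Tool frame: the origin (TCP) lies on the centre line of the jaws, within the pads' length; the fingertips stand 11 mm ahead of it and the grasp point (between the pads) lies 8 mm behind it; z points along the fingers, y is the line along which they close (so a half turn about z gives the same grasp; the last joint's range is limited). The gripper opens to 85 mm and grips with 20 to 120 N. Pads are 22 mm wide; open, the fingers measure 114 mm over their backs; the gripper's body (76 mm by 85 mm) begins 54 mm behind the grasp point. The pads swing forward as they close: fully open they stand 13 mm farther back than shut.
Start: joints at [1.141, 0.426, 0.074, 1.606, -0.034, 1.111, -0.067], TCP at [0.187, -0.649, 0.242] pointing down, gripper open.
Joint ranges: [-2.85, 2.85], [-0.5, 2.14], [-1.23, 1.37], [0.21, 2.46], [-1.02, 4.16], [0.16, 2.05], [-2.73, 2.73]. Speed limits (rad/s): [1.89, 1.89, 2.39, 2.39, 3.01, 3.01, 3.01].

### API

Orientations are given as a unit quaternion [x, y, z, w].
In Python, from cell import ctrl gives the robot as it stands.
- The arm moves only by the tool carry_out, never from a script. Its argument "targets" is a list that holds one entry, the list of rows, each a list of 6 numbers: the shift along the world's x, y, z normalised to -1 to 1, where 1 is 20 cm, then the turn, a rotation vector about the world's x, y, z normalised to -1 to 1, where 1 is 90 degrees. A call has 1 to 20 rows; each row shifts and turns the commanded pose from where the row before left it; what a row does not reach is not made up. A row lasts 1/8 s, in which the tool goes at most 62.5 mm and 10.7 degrees, less where a joint would pass 70% of its speed; a pose out of reach is approached as far as the arm can. A call with a number of a shift or a turn outside -1 to 1 is refused whole. A call with a gripper value outside its range is refused whole. "claw" is the closure, from -1 (fully open) to 1 (shut), set as the call begins (left out, the last holds). The fingers move at their own pace and stop on an object; "squeeze" is the grip in N (left out, the last holds). Time passes only in rows, so rows that do not move let the fingers close. It gives the time, the measured TCP pose, the force, the opening and the grip force at its end, in the units of the state.
- ctrl.state(): the state, without advancing time (a new reading comes with each control period).
- ctrl.get_image(name): name is "scene" or "top" or "wrist"; returns (picture, depth): 480x640x3 uint8, red, green, blue; 480x640 float32, m along the optical axis (not along the pixel's ray), 0 where there is no reading.
- ctrl.calibration(name): a dict with "mtx" (3x3 intrinsics, pixels), "R" (3x3) and "t" (3): a world point X has camera coordinates R X + t. Camera axes: x right, y down, z forward; pixel columns grow to the right and rows downward; lengths in m; the calibration is good to about 2 mm. A picture is of the moment at which its call begins: read the wrist's pose just before it. calibration takes no time and is no camera call; for the wrist camera it gives the pose at the moment of the call.
- ctrl.job_done(): hands the job in; it is judged then, once.
The state is a dict: "time": time; "joints": joint angles; "dq": joint speeds; "tau": joint torques, N m; "eef_pos": TCP position; "orientation": TCP orientation; "force": force on the tool from outside, world axes, zero at the start; "ft_torque": the same for the moment, N m; "opening": opening from 0.0 (shut) to 1.0 (fully open); "grip_force": force on a finger pad.
Only numpy, scipy, OpenCV 4.12 (cv2) and the standard library are available. Lean on these libraries where they do the work, as an engineer would, in place of code of your own. Each camera call takes 0.05 s, during which the arm holds its last target. There are 200 camera calls.

## Working session

There is one attempt and no reset: what is moved stays moved. The work goes in short steps, Python scripts to look and compute and a tool call to move; the robot and the scene stay as the last step left them, time stands still between calls to the robot, and variables do not carry over. Pictures are saved under pics/ and viewed, at most 10 in all, crops included, and the job is handed in when it is done.

Besides the shell and the picture viewer there is one more tool, called after "Request:" as a command line: name --argument value ..., lists and objects as JSON in quotes. carry_out: Moves the arm, as the interface text tells. Scaled input: -1 to 1 covers 20 cm each way for a shift and 90 degrees each way for a turn. Its arguments: {"type":"object","properties":{"targets":{"type":"array"},"claw":{"type":"number"},"squeeze":{"type":"number"}},"required":["targets"]}

```bash
mkdir -p pics; ls; python3 - <<'E'
from cell import ctrl
import numpy as np,cv2
s=ctrl.state();print({k:np.round(v,3) for k,v in s.items()})
for n in("scene","top"):
    c=ctrl.calibration(n);print(n,c)
    p,d=ctrl.get_image(n);cv2.imwrite(f"pics/{n}0.png",p[:,:,::-1]);np.savez(f"{n}0.npz",p=p,d=d,**c)
E
```

```text
pics
{'time': np.float64(0.0), 'joints': array([ 1.14 ,  0.427,  0.074,  1.607, -0.034,  1.111, -0.067]), 'dq': array([-0.001,  0.001,  0.   ,  0.002,  0.001,  0.   , -0.   ]), 'tau': array([ 1.0000e-03, -9.4983e+01,  3.7610e+00, -4.6351e+01,  1.9000e-02,
        1.0000e-02, -0.0000e+00]), 'eef_pos': array([ 0.187, -0.648,  0.242]), 'orientation': array([ 0.99 ,  0.14 , -0.   , -0.001]), 'force': array([ 0.195, -0.3  ,  0.154]), 'ft_torque': array([ 0.071, -0.029, -0.001]), 'grip_force': np.float64(0.0), 'opening': np.float64(0.997)}
scene {'mtx': array([[442.4005155 ,   0.        , 324.61781175],
       [  0.        , 442.4005155 , 239.55066856],
       [  0.        ,   0.        ,   1.        ]]), 'R': array([[-0.81167059, -0.58407099, -0.00720718],
       [-0.43694558,  0.61530968, -0.65610407],
       [ 0.387646  , -0.52939123, -0.75463601]]), 't': array([0.30459153, 0.47227705, 0.55007534])}
top {'mtx': array([[589.30298246,   0.        , 320.6989799 ],
       [  0.        , 589.30298246, 244.54117621],
       [  0.        ,   0.        ,   1.        ]]), 'R': array([[-0.01934981, -0.99972797, -0.01302162],
       [-0.98727647,  0.02116156, -0.15759871],
       [ 0.1578314 ,  0.00980643, -0.98741738]]), 't': array([-0.25824815,  0.5524374 ,  0.99266767])}
```

View pics/scene0.png

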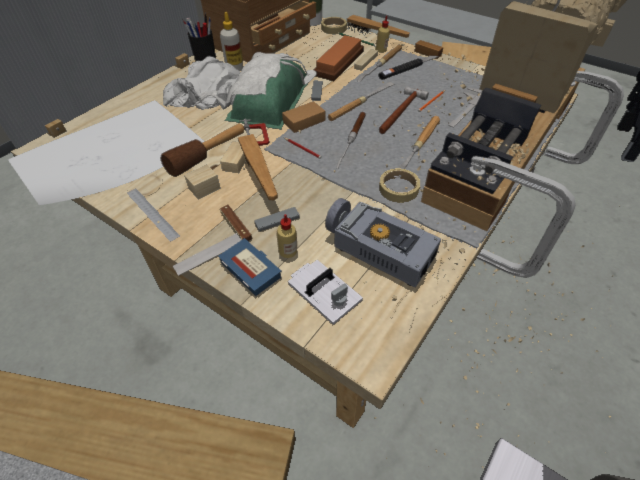

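View pics/top0.png

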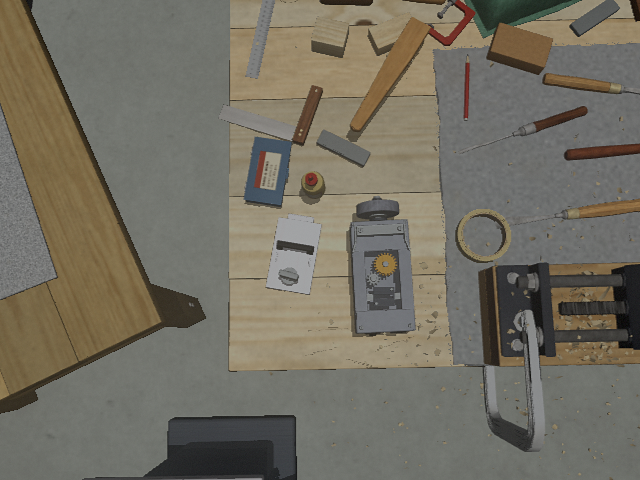

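The top view shows the cover at about (293,255) with its tongue up at (298,217) and the wing stud at (288,276). The machine is at (381,275) with the well at (383,280), and the bottle is at (312,183). I'll take coarse positions from these first.

```bash
cat > h.py <<'E'
import numpy as np,cv2
from cell import ctrl
def ray(c,uv,z):
    "cast pixels onto plane z"
    uv=np.atleast_2d(uv).astype(float);K,R,t=c["mtx"],c["R"],c["t"]
    d=(np.c_[uv,np.ones(len(uv))]@np.linalg.inv(K).T)@R
    o=-R.T@t
    return o+d*((z-o[2])/d[:,2])[:,None]
def tri(c1,uv1,c2,uv2):
    P=[c["mtx"]@np.c_[c["R"],c["t"]] for c in(c1,c2)]
    X=cv2.triangulatePoints(P[0],P[1],np.float64(uv1).reshape(-1,2).T,np.float64(uv2).reshape(-1,2).T)
    return (X[:3]/X[3]).T
def cloud(c,d):
    v,u=np.mgrid[:480,:640];K,R,t=c["mtx"],c["R"],c["t"]
    P=np.stack([(u-K[0,2])/K[0,0]*d,(v-K[1,2])/K[1,1]*d,d],-1)-t
    return P@R
def shot(n,name):
    c=ctrl.calibration(n);p,d=ctrl.get_image(n);np.savez(name+".npz",p=p,d=d,**c)
    cv2.imwrite(f"pics/{name}.png",p[:,:,::-1]);return c,p,d
E
python3 - <<'E'
from h import *
f=dict(np.load("top0.npz"));P=cloud(f,f["d"]);Z=P[...,2]
def box(name,roi,zr):
    u0,u1,v0,v1=roi;m=np.zeros(Z.shape,bool);m[v0:v1,u0:u1]=1
    m&=(Z>zr[0])&(Z<zr[1]);q=P[m]
    r=cv2.minAreaRect((q[:,:2]*1000).astype(np.float32));print(name,len(q),np.median(q[:,2]).round(4),r,q[:,:2].mean(0).round(4))
box("bench",(330,345,280,320),(-.05,.05))
box("covertop",(255,335,205,300),(.006,.016))
box("handle",(255,335,205,300),(.03,.042))
box("wing",(255,335,205,300),(.045,.06))
box("deck",(340,425,215,345),(.055,.068))
box("keeper",(340,425,210,345),(.069,.078))
box("bottle",(298,328,160,205),(.03,.14))
box("stone",(315,372,125,170),(.006,.02))
E
```

```text
bench 597 -0.0002 ((453.10980224609375, -296.5441589355469), (25.434616088867188, 70.67387390136719), 88.72624206542969) [ 0.4531 -0.2965]
covertop 2657 0.0097 ((544.5352783203125, -231.19618225097656), (113.5508804321289, 159.69581604003906), 85.35395050048828) [ 0.5358 -0.2201]
handle 257 0.034 ((517.561767578125, -215.88580322265625), (63.41582107543945, 72.21119689941406), 79.99036407470703) [ 0.5354 -0.2197]
wing 118 0.0512 ((495.1087951660156, -211.76806640625), (33.75160217285156, 10.19877815246582), 72.33045959472656) [ 0.4947 -0.2118]
deck 4567 0.0615 ((494.26531982421875, -373.20587158203125), (201.6416778564453, 100.42250061035156), 1.686323881149292) [ 0.4801 -0.3731]
keeper 538 0.0725 ((502.90374755859375, -374.9722900390625), (201.71693420410156, 95.02406311035156), 4.719385623931885) [ 0.5687 -0.3707]
bottle 477 0.0738 ((653.7384033203125, -256.9957275390625), (37.40449523925781, 39.84644317626953), 27.860078811645508) [ 0.6487 -0.2579]
stone 842 0.0113 ((734.6490478515625, -313.5596618652344), (99.58570098876953, 31.1780948638916), 61.93243408203125) [ 0.7339 -0.314 ]
```

Request:
carry_out --targets '[[[0.13,0.17,0.04,0,0,0.07],[0.13,0.17,0.04,0,0,0.07],[0.13,0.17,0.04,0,0,0.07],[0.13,0.17,0.04,0,0,0.07],[0.13,0.17,0.04,0,0,0.07],[0.13,0.17,0.04,0,0,0.07],[0.13,0.17,0.04,0,0,0.07],[0.13,0.17,0.04,0,0,0.07],[0.13,0.17,0.04,0,0,0.07],[0.13,0.17,0.04,0,0,0.07],[0,0,0,0,0,0],[0,0,0,0,0,0]]]' --claw -1

```text
time: 1.6
eef_pos: [0.4466, -0.3089, 0.322]
orientation: [0.771, 0.636, -0.0, -0.0]
force: [0.3, -0.9, 0.3]
opening: 0.998
grip_force: 0.0
```

```bash
python3 - <<'E'
from h import *
s=ctrl.state();print(s["time"],s["eef_pos"].round(4),s["orientation"].round(4),s["joints"].round(3))
c,p,d=shot("wrist","w1");print(c, -c["R"].T@c["t"])
E
```

```text
1.6 [ 0.4466 -0.3089  0.322 ] [ 7.715e-01  6.362e-01 -3.000e-04 -2.000e-04] [ 0.76   0.163 -0.308  1.787  0.053  1.201  0.244]
{'mtx': array([[377.49266782,   0.        , 323.50689498],
       [  0.        , 377.49266782, 236.9121021 ],
       [  0.        ,   0.        ,   1.        ]]), 'R': array([[ 0.98198529, -0.18894583, -0.00208766],
       [-0.17911626, -0.93430465,  0.30820803],
       [-0.06018513, -0.30228182, -0.95131669]]), 't': array([-0.49603188, -0.27237382,  0.38994734])} [ 0.46177846 -0.23032929  0.45387567]
```

View pics/w1.png

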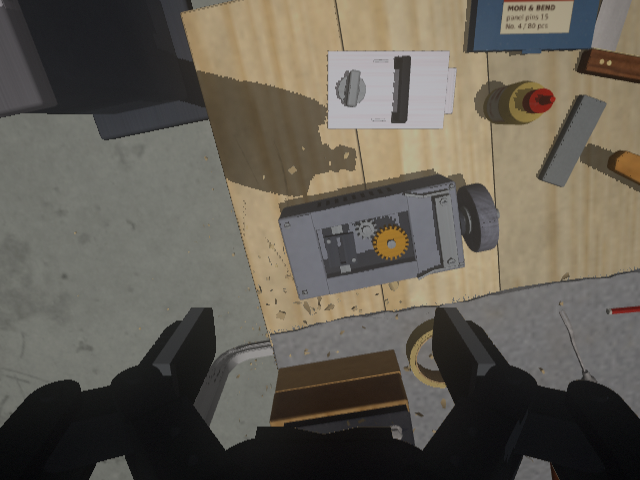

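The wrist view shows the cover with corners at about (328,52)-(448,128), the wing at (350,88) and the handle at (401,90). The machine's deck spans (282,210)-(460,290), with the slot region at about (340,245). I'll move closer to read the slot.

Request:
carry_out --targets '[[[0,-0.1,-0.2,0,0,0],[0,-0.1,-0.2,0,0,0],[0,-0.1,-0.2,0,0,0],[0,0,0,0,0,0]]]'

```text
time: 2.15
eef_pos: [0.4444, -0.3697, 0.1991]
orientation: [0.772, 0.635, -0.001, -0.003]
force: [-0.7, 0.0, 0.7]
opening: 1.0
grip_force: 0.0
```

```bash
python3 - <<'E'
from h import *
s=ctrl.state();print(s["time"],s["eef_pos"].round(4))
c,p,d=shot("wrist","w2");print(-c["R"].T@c["t"])
f=np.load("w1.npz");a=cv2.resize(np.ascontiguousarray(f["p"][40:140,310:470,::-1]),None,fx=4,fy=4,interpolation=3)[:, :640]
cv2.imwrite("pics/w1c.png",a)
E
```

```text
2.15 [ 0.4444 -0.3697  0.1991]
[ 0.46036551 -0.29151938  0.33120766]
```

View pics/w2.png

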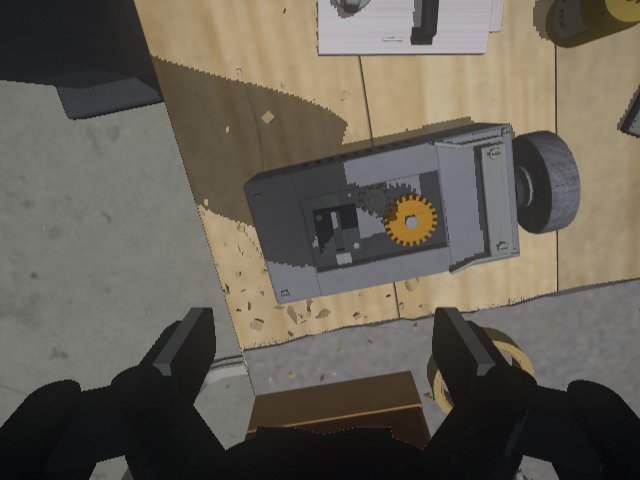

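View pics/w1c.png

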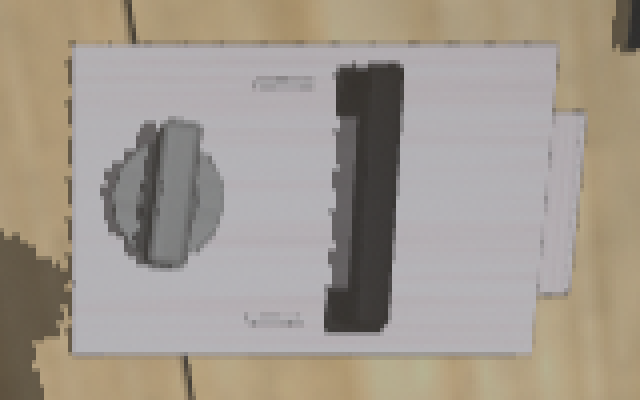

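w2 shows the machine with its deck corners at about (247,187), (277,303), (512,124) and (520,264). The keeper is at (497,200), and the catch plate lies around (337,235) with a light slit near (337,225). w1c shows the wing nearly square to the cover. Next come the metric values and one enlarged view of the well.

```bash
python3 - <<'E'
from h import *
T=dict(np.load("top0.npz"));A=dict(np.load("w1.npz"));B=dict(np.load("w2.npz"))
def rect(n,f,roi,zr,z):
    P=cloud(f,f["d"])[...,2];u0,u1,v0,v1=roi;m=np.zeros(P.shape,np.uint8);m[v0:v1,u0:u1]=((P>zr[0])&(P<zr[1])&(f["d"]>0))[v0:v1,u0:u1]
    k,l,st,ce=cv2.connectedComponentsWithStats(m,connectivity=4);i=1+st[1:,4].argmax()
    v,u=np.nonzero(l==i);q=ray(f,np.c_[u,v],z)[:,:2]*1000
    r=cv2.minAreaRect(q.astype(np.float32));b=cv2.boxPoints(r)
    L=b[1]-b[0] if np.linalg.norm(b[1]-b[0])>np.linalg.norm(b[2]-b[1]) else b[2]-b[1]
    a=np.degrees(np.arctan2(L[1],L[0]));a=(a+90)%180-90
    px=np.array([u.mean(),v.mean()]);print(n,len(u),np.median(P[l==i]).round(4),"c",np.round(r[0],1),"sz",np.round(r[1],1),"ang",a.round(2),"px",px.round(1));return px
tT=rect("coverT",T,(255,335,205,300),(.006,.013),.010);tA=rect("coverA",A,(310,470,35,140),(.006,.013),.010)
hT=rect("handT",T,(255,335,205,300),(.029,.042),.035);hA=rect("handA",A,(310,470,35,140),(.029,.042),.035)
wT=rect("wingT",T,(255,335,205,300),(.048,.06),.052);wA=rect("wingA",A,(310,470,35,140),(.048,.06),.052)
dT=rect("deckT",T,(340,425,205,345),(.058,.066),.062);dA=rect("deckA",A,(260,500,160,310),(.058,.066),.062);dB=rect("deckB",B,(230,560,110,310),(.058,.066),.062)
kT=rect("keepT",T,(340,425,205,345),(.069,.078),.073);kA=rect("keepA",A,(260,500,160,310),(.069,.077),.073);kB=rect("keepB",B,(230,540,110,310),(.069,.077),.073)
for n,a,f,b in(("hand",hT,A,hA),("wing",wT,A,wA),("keep",kT,A,kA)): print("tri",n,tri(T,a,f,b).round(4))
print("tri keep wrist",tri(A,kA,B,kB).round(4))
c=cv2.convertScaleAbs(B["p"][180:275,295:445,::-1],alpha=1.6,beta=15);cv2.imwrite("pics/w2c.png",cv2.resize(c,None,fx=5,fy=5,interpolation=0))
E
```

```text
coverT 2504 0.0096 c [ 534.9 -219.4] sz [ 80.  131.8] ang -10.73 px [293.6 254.4]
coverA 7714 0.0101 c [ 534.  -218.2] sz [ 79.8 129.3] ang -10.68 px [388.6  88.7]
handT 203 0.0342 c [ 547.5 -221.5] sz [63.3 10.3] ang 79.21 px [293.7 245.4]
handA 682 0.0347 c [ 546.9 -220.4] sz [62.6 10.9] ang 79.18 px [403.4  87.5]
wingT 110 0.0514 c [ 494.9 -211.4] sz [33. 10.] ang 72.87 px [287.9 274.3]
wingA 361 0.0523 c [ 494.4 -211. ] sz [33.5 10. ] ang 73.44 px [353.   87.6]
deckT 3497 0.0617 c [ 480.4 -373.3] sz [173.9 100. ] ang 1.57 px [382.8 286.2]
deckA 9217 0.062 c [ 491.5 -371.9] sz [196.3 101.2] ang 1.53 px [367.7 240.6]
deckB 20513 0.0621 c [ 491.6 -372.1] sz [195.9 100.2] ang 1.65 px [377.4 214.9]
keepT 456 0.0726 c [ 566.4 -373. ] sz [17.4 82.5] ang -88.48 px [379.9 229.2]
keepA 1213 0.073 c [ 565.8 -370.4] sz [17.8 82.8] ang -88.12 px [445.9 229.9]
keepB 2949 0.073 c [ 565.5 -370.8] sz [18.1 82.1] ang -88.34 px [495.8 198.2]
tri hand [[ 0.5528 -0.2196  0.0044]]
tri wing [[ 0.4962 -0.2106  0.0374]]
tri keep [[ 0.5688 -0.3725  0.0608]]
tri keep wrist [[ 0.566  -0.3681  0.0721]]
```

View pics/w2c.png

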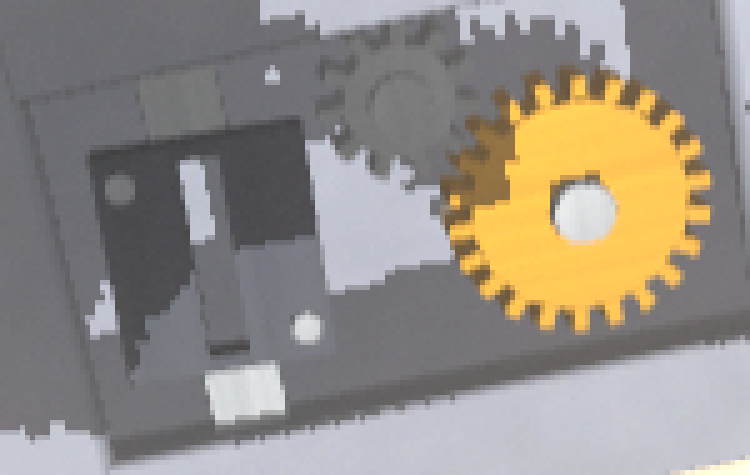

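The enlarged well shows the slot running from (200,157) to (229,350) in the crop, which is about (335,211) to (341,250) in w2.

```bash
python3 - <<'E'
from h import *
B=dict(np.load("w2.npz"));
pt=lambda x,y:(295+x/5-.5,180+y/5-.5)
e=ray(B,[pt(182,160),pt(212,352),pt(222,157),pt(248,348),pt(201,158),pt(230,351)],.061)*1000
print(e.round(1))
for a,b in((0,1),(2,3),(4,5)):
    d=e[a]-e[b];print("slot ang",np.degrees(np.arctan2(d[1],d[0])).round(1),"len",np.linalg.norm(d).round(1),"mid",((e[a]+e[b])/2).round(1))
# keeper front face & ears : profile along machine x
P=cloud(B,B["d"]);th=np.radians(1.65);X=np.array([np.cos(th),np.sin(th)]);Y=np.array([-X[1],X[0]])
q=P.reshape(-1,3);q=q[(B["d"].ravel()>0)];o=np.array([.4916,-.3721])
x=(q[:,:2]-o)@X*1000;y=(q[:,:2]-o)@Y*1000
for yy in range(-48,49,8):
    m=(abs(y-yy)<3)&(q[:,2]>.064)&(q[:,2]<.078)&(abs(x)<110)
    if m.any(): print(yy,"x",x[m].min().round(1),x[m].max().round(1),"zmed",np.median(q[m,2]).round(4))
m=(abs(x)<110)&(abs(y)<60)&(q[:,2]>.060)&(q[:,2]<.064);print("deck x",x[m].min(),x[m].max(),"y",y[m].min(),y[m].max())
E
```

```text
[[ 451.  -358.2   61. ]
 [ 449.9 -388.6   61. ]
 [ 456.9 -358.9   61. ]
 [ 455.4 -389.    61. ]
 [ 453.8 -358.5   61. ]
 [ 452.7 -388.9   61. ]]
slot ang 87.9 len 30.4 mid [ 450.5 -373.4   61. ]
slot ang 87.2 len 30.1 mid [ 456.2 -373.9   61. ]
slot ang 87.8 len 30.5 mid [ 453.3 -373.7   61. ]
-48 x -94.8 89.5 zmed 0.0683
-40 x -92.3 88.8 zmed 0.0689
-32 x -80.8 109.7 zmed 0.073
-24 x -93.7 109.8 zmed 0.0729
-16 x -80.6 106.3 zmed 0.0729
-8 x 66.0 106.1 zmed 0.0729
0 x -83.1 106.1 zmed 0.0728
8 x -81.3 106.8 zmed 0.0729
16 x -95.5 109.6 zmed 0.0728
24 x -86.8 110.0 zmed 0.073
32 x -83.0 109.9 zmed 0.0728
40 x -92.5 89.2 zmed 0.0692
48 x -71.9 89.6 zmed 0.0688
deck x -98.44983370515595 109.6084898350859 y -50.41796534069869 49.78973039375779
```

The slot is about 0.07 rad clockwise of square and the wing about 0.1, so they already nearly match. The seat is at about (0.4925, -0.3722), yaw 1.65°. I'll go to the handle with the jaws partly open to clear the stud.

Request:
carry_out --targets '[[[0.125,0.185,0,0,0,0.004],[0.125,0.185,0,0,0,0],[0.125,0.185,0,0,0,0],[0.125,0.185,0,0,0,0],[0,0,-0.25,0,0,0],[0,0,-0.25,0,0,0],[0,0,0,0,0,0],[0,0,0,0,0,0],[0,0,0,0,0,0]]]' --claw 0.15 --squeeze 40

```text
time: 3.32
eef_pos: [0.5483, -0.2211, 0.1049]
orientation: [0.769, 0.639, 0.001, 0.002]
force: [0.0, -0.2, 0.1]
opening: 0.42
grip_force: 0.0
```

```bash
python3 - <<'E'
from h import *
s=ctrl.state();print(s["time"],s["eef_pos"].round(4),s["orientation"].round(4),s["opening"],s["joints"].round(2))
c,p,d=shot("wrist","w3")
P=cloud(c,d)
m=np.zeros(d.shape,bool)
for n,zr,z in(("handle",(.030,.040),.035),("wing",(.048,.058),.052)):
    m=((P[...,2]>zr[0])&(P[...,2]<zr[1])&(abs(P[...,0]-.53)<.1)&(abs(P[...,1]+.22)<.06)).astype(np.uint8)
    k,l,st,ce=cv2.connectedComponentsWithStats(m);i=1+st[1:,4].argmax();v,u=np.nonzero(l==i);q=ray(c,np.c_[u,v],z)[:,:2]*1000
    print(n,len(u),np.median(P[l==i][:,2]),cv2.minAreaRect(q.astype(np.float32)))
E
```

```text
3.325 [ 0.5483 -0.2211  0.1049] [0.7693 0.6389 0.0008 0.0016] 0.4203878169348601 [ 0.53  0.46 -0.32  1.9   0.2   0.8  -0.08]
handle 1789 0.035015712853109594 ((548.4223022460938, -219.91629028320312), (63.794830322265625, 9.585846900939941), 79.10935974121094)
wing 1163 0.05230666535330554 ((496.0687561035156, -210.33270263671875), (34.97118377685547, 10.537893295288086), 74.3459243774414)
```

View pics/w3.png

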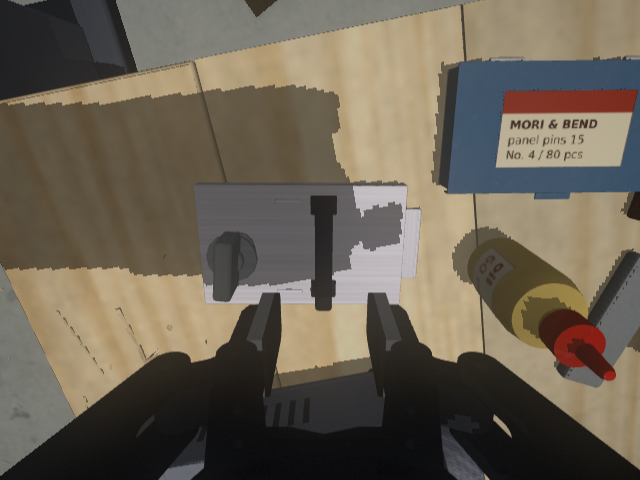

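The view shows the handle at (323,250), centred between the pads (270 and 378), with the wing clear to the left. Going down.

Request:
carry_out --targets '[[[0,0,-0.13,0,0,0],[0,0,-0.13,0,0,0],[0,0.005,-0.08,0,0,0],[0,0,-0.05,0,0,0],[0,0,0,0,0,0],[0,0,0,0,0,0]]]'

```text
time: 4.12
eef_pos: [0.5475, -0.2197, 0.025]
orientation: [0.769, 0.639, 0.0, 0.0]
force: [0.3, 0.1, -0.2]
opening: 0.425
grip_force: 0.0
```

Request:
carry_out --targets '[[[0,0,0,0,0,0],[0,0,0,0,0,0],[0,0,0,0,0,0],[0,0,0,0,0,0],[0,0,0,0,0,0]]]' --claw 1 --squeeze 50

```text
time: 4.75
eef_pos: [0.5474, -0.2197, 0.025]
orientation: [0.769, 0.639, 0.0, 0.0]
force: [-1.5, 0.6, 7.2]
opening: 0.103
grip_force: 49.0
```

Request:
carry_out --targets '[[[0,0,0.05,0,0,0],[0,0,0.15,0,0,0],[0,0,0.2,0,0,0],[0,0,0.2,0,0,0],[-0.065,-0.153,0,0,0,0.027],[-0.065,-0.153,0,0,0,0.027],[-0.065,-0.153,0,0,0,0.027],[-0.065,-0.153,0,0,0,0.028],[-0.065,-0.153,0,0,0,0.028],[0,0,0,0,0,0],[0,0,0,0,0,0],[0,0,0,0,0,0]]]'

```text
time: 6.25
eef_pos: [0.4825, -0.3715, 0.1445]
orientation: [0.696, 0.718, 0.0, -0.0]
force: [-0.6, 0.1, -3.9]
opening: 0.11
grip_force: 49.2
```

```bash
python3 - <<'E'
from h import *
s=ctrl.state();print(s["time"],s["eef_pos"].round(4),s["orientation"].round(4),s["opening"],s["force"].round(1),s["ft_torque"].round(2))
c,p,d=shot("wrist","w4");P=cloud(c,d);zt=s["eef_pos"][2]-.015
print(zt)
def rect(n,zr,z,xr,yr):
    m=((P[...,2]>zr[0])&(P[...,2]<zr[1])&(d>0)&(P[...,0]>xr[0])&(P[...,0]<xr[1])&(P[...,1]>yr[0])&(P[...,1]<yr[1])).astype(np.uint8)
    k,l,st,ce=cv2.connectedComponentsWithStats(m);i=1+st[1:,4].argmax();v,u=np.nonzero(l==i);q=P[l==i]*1000
    print(n,len(u),np.median(q[:,2]).round(1),cv2.minAreaRect(q[:,:2].astype(np.float32)));return q
rect("wing",(zt+.036,zt+.048),0,(.38,.48),(-.42,-.32))
q=rect("sheet",(zt-.012,zt+.012),0,(.3,.6),(-.36,-.25))
A=np.c_[q[:,:2],np.ones(len(q))];print("plane",np.linalg.lstsq(A,q[:,2],rcond=None)[0].round(3))
rect("deck",(.058,.066),0,(.3,.62),(-.45,-.3))
rect("keeper",(.069,.077),0,(.5,.62),(-.45,-.3))
E
```

```text
6.25 [ 0.4825 -0.3715  0.1445] [ 6.957e-01  7.184e-01  2.000e-04 -0.000e+00] 0.10972127419081858 [-0.6  0.1 -3.9] [ 0.01 -0.05  0.01]
0.1295047608329145
wing 2001 171.4 ((429.36480712890625, -369.11627197265625), (24.262737274169922, 10.180249214172363), 85.44017028808594)
sheet 20403 129.6 ((473.4814453125, -345.4476623535156), (29.098543167114258, 142.4818878173828), 89.9994125366211)
plane [-4.00000e-03 -4.10000e-02  1.17108e+02]
deck 13259 62.2 ((491.5177917480469, -372.0042724609375), (197.4159393310547, 99.76407623291016), 1.40355384349823)
keeper 3026 73.1 ((566.513916015625, -372.1708068847656), (17.595888137817383, 83.91553497314453), 2.192368984222412)
```

View pics/w4.png

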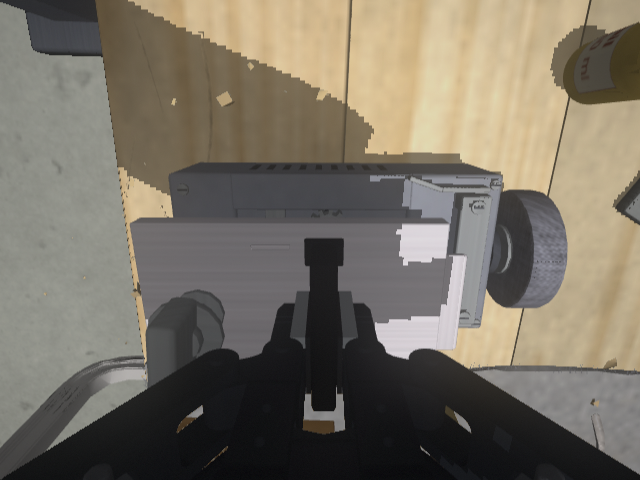

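The view shows the cover held level above the deck. Its +y edge runs along row ~220, its tongue is at (458,300), and the keeper is at (480,250). I'll check its yaw, roll and offset from the edges.

```bash
python3 - <<'E'
from h import *
f=dict(np.load("w4.npz"));d=f["d"];P=cloud(f,d)*1000
m=(P[...,2]>122)&(P[...,2]<137)&(d>0)
# +y edge of sheet per column
E=[]
for u in range(150,440,4):
    v=np.nonzero(m[:300,u])[0]
    if len(v): E.append((u,v[0]-.5))
E=np.array(E);q=ray(f,E,.1296)*1000;k=np.polyfit(q[:,0],q[:,1],1);r=q[:,1]-np.polyval(k,q[:,0]);g=abs(r)<1.5;k=np.polyfit(q[g,0],q[g,1],1)
print("+y edge yaw",np.degrees(np.arctan(k[0])),"y at 468.5:",np.polyval(k,468.5),g.sum(),len(g))
def edge(side,rows):
    o=[]
    for v in rows:
        u=np.nonzero(m[v,:470])[0]
        if len(u):o.append(((u[0]-.5) if side<0 else (u[-1]+.5),v))
    q=ray(f,o,.1296)*1000;print(side,np.median(q[:,0]).round(1),"angle",np.degrees(np.polyfit(q[:,1],q[:,0],1)[0]).round(2))
edge(-1,range(225,290));edge(1,range(222,250))
# plane on clean patch
s=m[:,:].copy();s[:, :140]=0;s[:,440:]=0;s[:228]=0;s[290:]=0;s[:,300:345]=0;s[:, :240]=0
w=P[s];A=np.c_[w[:,0]-470,w[:,1]+345,np.ones(len(w))]
c=np.linalg.lstsq(A,w[:,2],rcond=None)[0];res=w[:,2]-A@c;gg=abs(res)<1;c=np.linalg.lstsq(A[gg],w[gg,2],rcond=None)[0];print("plane",c.round(4),gg.mean())
# ears etc: deck +y edge
mm=(P[...,2]>60)&(P[...,2]<65)
for yy in(170,):pass
E=[(u,np.nonzero(mm[:,u])[0][0]-.5) for u in range(190,400,5) if mm[:,u].any()]
q=ray(f,E,.062)*1000;k=np.polyfit(q[:,0],q[:,1],1);print("deck edge yaw",np.degrees(np.arctan(k[0])),np.polyval(k,468.5))
E
```

```text
+y edge yaw 1.9496937073060852 y at 468.5: -331.2301542414914 73 73
-1 403.2 angle -1.89
1 532.3 angle -2.46
plane [1.900000e-03 5.300000e-03 1.297266e+02] 0.9036131996658312
deck edge yaw 1.7948075799936563 -322.97790436207
```

Request:
carry_out --targets '[[[0,-0.008,-0.08,0,0,0],[0,0,-0.1,0,0,0],[0,0,-0.05,0,0,0],[0,0,-0.02,0,0,0],[0,0,-0.015,0,0,0],[0,0,-0.01,0,0,0],[0,0,0,0,0,0],[0,0,0,0,0,0]]]'

```text
time: 7.3
eef_pos: [0.4822, -0.3742, 0.0896]
orientation: [0.696, 0.718, 0.0, 0.0]
force: [0.5, 0.5, -3.9]
opening: 0.104
grip_force: 49.2
```

Request:
carry_out --targets '[[[0,0,-0.005,0,0,0],[0,0,-0.005,0,0,0],[0,0,0,0,0,0]]]'

```text
time: 7.68
eef_pos: [0.482, -0.3742, 0.0873]
orientation: [0.696, 0.718, -0.0, -0.0]
force: [0.1, -1.0, -4.0]
opening: 0.1
grip_force: 49.2
```

Request:
carry_out --targets '[[[0,0.004,-0.004,0,0,0],[0,0,-0.003,0,0,0],[0,0,0,0,0,0],[0,0,0,0,0,0]]]'

```text
time: 8.18
eef_pos: [0.4821, -0.374, 0.087]
orientation: [0.696, 0.718, -0.0, 0.001]
force: [-5.3, -0.4, 13.1]
opening: 0.103
grip_force: 51.3
```

It touches down at the expected height. I'll ease off slightly and slide.

Request:
carry_out --targets '[[[0,0,0.002,0,0,0],[0.015,0.0005,0,0,0,0],[0.02,0.0006,0,0,0,0],[0.02,0.0006,0,0,0,0],[0.02,0.0006,0,0,0,0],[0.015,0.0005,0,0,0,0],[0,0,0,0,0,0]]]'

```text
time: 9.05
eef_pos: [0.4973, -0.3732, 0.087]
orientation: [0.697, 0.717, -0.002, -0.002]
force: [-20.7, 4.6, 23.7]
opening: 0.105
grip_force: 52.8
```

Request:
carry_out --targets '[[[0.01,0.0003,0,0,0,0],[0.005,0.0002,0,0,0,0],[0,0,0,0,0,0]]]'

```text
time: 9.43
eef_pos: [0.5013, -0.3727, 0.087]
orientation: [0.696, 0.718, -0.001, -0.001]
force: [-16.3, 4.6, 19.5]
opening: 0.103
grip_force: 52.3
```

Request:
carry_out --targets '[[[0.005,0,0.003,0,0,0],[0.01,0.0003,0,0,0,0],[0.005,0.0002,0,0,0,0],[0,0,0,0,0,0],[0,0,0,0,0,0]]]'

```text
time: 10.05
eef_pos: [0.5065, -0.3724, 0.087]
orientation: [0.696, 0.718, -0.0, -0.001]
force: [-6.3, 2.9, 5.8]
opening: 0.102
grip_force: 50.5
```

Near the stop now. I'll push in small steps until the force builds.

Request:
carry_out --targets '[[[0.006,0.0002,0,0,0,0],[0,0,0,0,0,0],[0,0,0,0,0,0]]]'

```text
time: 10.42
eef_pos: [0.5071, -0.3724, 0.087]
orientation: [0.696, 0.718, -0.001, -0.001]
force: [-10.3, 3.1, 9.8]
opening: 0.102
grip_force: 50.9
```

Request:
carry_out --targets '[[[0.006,0.0002,0,0,0,0],[0,0,0,0,0,0],[0,0,0,0,0,0]]]'

```text
time: 10.8
eef_pos: [0.5072, -0.3723, 0.087]
orientation: [0.696, 0.718, -0.001, -0.002]
force: [-16.9, 4.5, 14.2]
opening: 0.104
grip_force: 51.7
```

Request:
carry_out --targets '[[[0.007,0,0.001,0,0,0],[0,0,0,0,0,0],[0,0,0,0,0,0]]]'

```text
time: 11.18
eef_pos: [0.5072, -0.3724, 0.087]
orientation: [0.697, 0.718, -0.002, -0.003]
force: [-23.1, 6.3, 20.3]
opening: 0.1
grip_force: 52.3
```

It's against the stop: 23 N and no further travel. I'll relax, release and lift.

Request:
carry_out --targets '[[[-0.009,-0.003,0.002,0,0,0],[0,0,0,0,0,0]]]'

```text
time: 11.42
eef_pos: [0.5071, -0.3723, 0.087]
orientation: [0.696, 0.718, -0.001, -0.002]
force: [-11.0, 5.6, 5.8]
opening: 0.103
grip_force: 50.6
```

Request:
carry_out --targets '[[[0,0,0,0,0,0],[0,0,0,0,0,0],[0,0,0.1,0,0,0],[0,0,0.2,0,0,0],[0,0,0.2,0,0,0],[0,0,0,0,0,0],[0,0,0,0,0,0]]]' --claw 0.15

```text
time: 12.3
eef_pos: [0.5091, -0.3732, 0.1882]
orientation: [0.696, 0.718, 0.0, 0.0]
force: [0.2, 0.5, 0.5]
opening: 0.426
grip_force: 0.0
```

```bash
cat > cov.py <<'E'
from h import *
import sys
s=ctrl.state();print(s["time"],s["eef_pos"].round(4),s["orientation"].round(4),s["opening"],s["joints"].round(2))
f,p,d=shot("wrist",sys.argv[1]);P=cloud(f,d)*1000
def rect(n,zr,z,xr,yr):
    m=((P[...,2]>zr[0])&(P[...,2]<zr[1])&(d>0)&(P[...,0]>xr[0])&(P[...,0]<xr[1])&(P[...,1]>yr[0])&(P[...,1]<yr[1])).astype(np.uint8)
    k,l,st,ce=cv2.connectedComponentsWithStats(m);
    if k<2: print(n,"none");return
    i=1+st[1:,4].argmax();v,u=np.nonzero(l==i);q=ray(f,np.c_[u,v],z/1000)*1000
    r=cv2.minAreaRect(q[:,:2].astype(np.float32));b=cv2.boxPoints(r);L=max((b[1]-b[0],b[2]-b[1]),key=np.linalg.norm)
    print(n,len(u),np.median(P[l==i][:,2]).round(1),np.round(r[0],1),np.round(r[1],1),"long axis",np.degrees(np.arctan2(*L[::-1])).round(1))
rect("wing",(108,119),114,(420,490),(-420,-330))
rect("wing lower",(97,108),104,(420,490),(-420,-330))
rect("handle",(91,101),97,(480,540),(-430,-320))
rect("sheet",(69.5,75),72,(380,555),(-430,-320))
rect("deck/",(59,65),62,(380,620),(-430,-320))
E
python3 cov.py w5
```

```text
12.3 [ 0.5091 -0.3732  0.1882] [6.961e-01 7.179e-01 0.000e+00 4.000e-04] 0.4257155670286603 [ 0.79  0.43 -0.34  1.74  0.17  1.    0.42]
wing 1019 114.3 [ 454.  -373.9] [35.3 10.9] long axis 86.1
wing lower 283 101.6 [ 457.9 -372.8] [11.1 34.8] long axis -77.2
handle 1524 97.0 [ 507.  -372.4] [ 9.8 64.4] long axis -88.0
sheet 16786 72.2 [ 492.1 -374.2] [128.2  81.3] long axis 1.5
deck/ 11178 62.2 [ 491.7 -371.9] [195.7  99.7] long axis 1.9
```

View pics/w5.png

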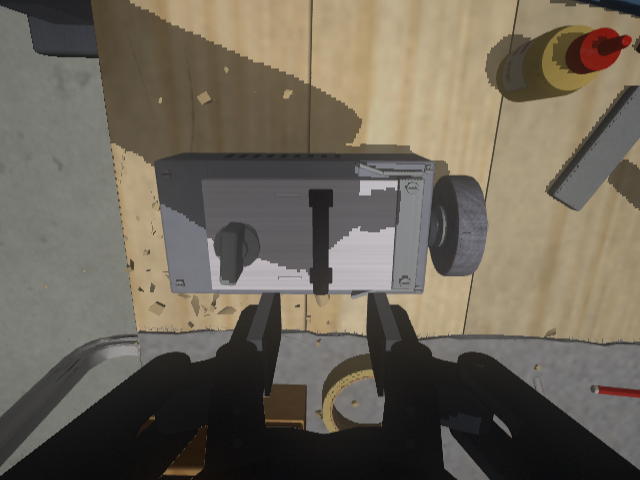

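The cover sits home: handle at (507,-372.4), yaw matching, tongue under the keeper. The wing is at (454,-373.9), along 86°, with the slot at 87.6°. I'll go over the wing.

Request:
carry_out --targets '[[[-0.14,-0.0015,0,0,0,-0.025],[-0.138,-0.0015,0,0,0,-0.025],[0,0,-0.12,0,0,0],[0,0,-0.14,0,0,0],[0,0,-0.08,0,0,0],[0,0,-0.05,0,0,0],[0,0,0,0,0,0],[0,0,0,0,0,0]]]'

```text
time: 13.35
eef_pos: [0.4538, -0.3739, 0.1102]
orientation: [0.724, 0.69, 0.0, 0.0]
force: [-0.9, -0.1, 0.1]
opening: 0.426
grip_force: 0.0
```

Request:
carry_out --targets '[[[0.001,0,-0.018,0,0,0],[0,0,0,0,0,0],[0,0,0,0,0,0]]]'

```text
time: 13.72
eef_pos: [0.4536, -0.3737, 0.1061]
orientation: [0.724, 0.69, -0.0, 0.0]
force: [-1.1, -0.6, 0.8]
opening: 0.424
grip_force: 0.0
```

Request:
carry_out --targets '[[[0,0,0,0,0,0],[0,0,0,0,0,0],[0,0,0,0,0,0],[0,0,0,0,0,0]]]' --claw 1 --squeeze 50

```text
time: 14.22
eef_pos: [0.4535, -0.3737, 0.1059]
orientation: [0.724, 0.69, -0.0, -0.0]
force: [-2.1, 0.8, 2.0]
opening: 0.101
grip_force: 52.7
```

Gripped, with little side force. Pressing by feel.

Request:
carry_out --targets '[[[0,0,-0.007,0,0,0],[0,0,-0.007,0,0,0],[0,0,-0.006,0,0,0],[0,0,0,0,0,0],[0,0,0,0,0,0]]]'

```text
time: 14.85
eef_pos: [0.4536, -0.3737, 0.1019]
orientation: [0.724, 0.69, -0.0, -0.0]
force: [-3.1, -1.1, 2.5]
opening: 0.099
grip_force: 52.9
```

Request:
carry_out --targets '[[[0,0,-0.01,0,0,0],[0,0,-0.01,0,0,0],[0,0,0,0,0,0]]]'

```text
time: 15.22
eef_pos: [0.4535, -0.3737, 0.0977]
orientation: [0.724, 0.69, -0.0, -0.0]
force: [-4.1, -0.7, 4.1]
opening: 0.104
grip_force: 53.1
```

Request:
carry_out --targets '[[[0,0,-0.01,0,0,0],[0,0,-0.008,0,0,0],[0,0,-0.005,0,0,0],[0,0,0,0,0,0],[0,0,0,0,0,0]]]'

```text
time: 15.85
eef_pos: [0.4536, -0.3737, 0.0933]
orientation: [0.724, 0.69, -0.0, -0.0]
force: [-4.6, -0.1, 5.3]
opening: 0.103
grip_force: 53.3
```

Request:
carry_out --targets '[[[0,0,-0.004,0,0,0],[0,0,0,0,0,0],[0,0,0,0,0,0]]]'

```text
time: 16.23
eef_pos: [0.4536, -0.3737, 0.0927]
orientation: [0.724, 0.69, -0.0, 0.0]
force: [-4.9, -0.2, 9.0]
opening: 0.103
grip_force: 53.8
```

End stop felt at 13.2 mm. Turning clockwise, a short piece first.

Request:
carry_out --targets '[[[0,0,0,0,0,-0.04],[0,0,0,0,0,-0.06],[0,0,0,0,0,-0.06],[0,0,0,0,0,-0.06],[0,0,0,0,0,0]]]'

```text
time: 16.85
eef_pos: [0.4544, -0.3739, 0.0929]
orientation: [0.832, 0.555, 0.0, 0.001]
force: [-1.5, -0.4, 5.2]
opening: 0.107
grip_force: 53.3
```

```bash
python3 -c "
from h import *
s=ctrl.state();print(s['eef_pos'].round(4),s['orientation'].round(3),s['force'].round(1),s['ft_torque'].round(2),s['joints'].round(2))"
```

```text
[ 0.4544 -0.3739  0.0929] [0.832 0.555 0.    0.001] [-1.5 -0.4  5.2] [-0.29  0.33 -0.03] [ 0.75  0.47 -0.22  1.92  0.14  0.77  0.06]
```

Request:
carry_out --targets '[[[0,0,0,0,0,-0.06],[0,0,0,0,0,-0.06],[0,0,0,0,0,-0.06],[0,0,0,0,0,-0.06],[0,0,0,0,0,-0.06],[0,0,0,0,0,-0.06],[0,0,0,0,0,-0.06],[0,0,0,0,0,-0.06],[0,0,0,0,0,-0.06],[0,0,0,0,0,-0.06],[0,0,0,0,0,-0.06],[0,0,0,0,0,-0.06],[0,0,0,0,0,0],[0,0,0,0,0,0]]]'

```text
time: 18.6
eef_pos: [0.4551, -0.3746, 0.0933]
orientation: [1.0, 0.023, 0.001, 0.001]
force: [1.7, -2.8, 4.9]
opening: 0.096
grip_force: 53.3
```

```bash
cat > st.py <<'E'
from h import *
s=ctrl.state();o=s['orientation'];print(s['eef_pos'].round(4),"yaw",(np.degrees(2*np.arctan2(o[1],o[0]))-90).round(2),s['force'].round(1),s['ft_torque'].round(2),s['joints'].round(2))
E
python3 st.py
```

```text
[ 0.4551 -0.3746  0.0933] yaw -87.31 [ 1.7 -2.8  4.9] [-1.   -0.39 -0.04] [ 0.54  0.46  0.05  1.93 -0.03  0.75 -0.92]
```

Request:
carry_out --targets '[[[0,0,0,0,0,-0.02],[0,0,0,0,0,-0.02],[0,0,0,0,0,0],[0,0,0,0,0,0]]]'

```text
time: 19.1
eef_pos: [0.4551, -0.3747, 0.0933]
orientation: [1.0, -0.008, 0.002, 0.001]
force: [2.8, -4.6, 4.7]
opening: 0.107
grip_force: 53.3
```

```bash
python3 st.py
```

```text
[ 0.4551 -0.3747  0.0933] yaw -90.91 [ 2.8 -4.6  4.7] [-1.02 -0.46  0.04] [ 0.53  0.46  0.07  1.93 -0.04  0.75 -0.97]
```

Request:
carry_out --targets '[[[0,0,0,0,0,-0.02],[0,0,0,0,0,0],[0,0,0,0,0,0]]]'

```text
time: 19.48
eef_pos: [0.4551, -0.3747, 0.0933]
orientation: [1.0, -0.024, 0.002, 0.001]
force: [2.2, -4.4, 5.6]
opening: 0.099
grip_force: 53.3
```

```bash
python3 st.py
```

```text
[ 0.4551 -0.3747  0.0933] yaw -92.71 [ 2.2 -4.4  5.6] [-1.06 -0.43 -0.01] [ 0.52  0.46  0.07  1.93 -0.05  0.75 -1.  ]
```

Request:
carry_out --targets '[[[0,0,0,0,0,-0.02],[0,0,0,0,0,0],[0,0,0,0,0,0]]]'

```text
time: 19.85
eef_pos: [0.4551, -0.3749, 0.0933]
orientation: [0.999, -0.039, 0.002, 0.001]
force: [1.5, -5.5, 5.6]
opening: 0.1
grip_force: 53.2
```

```bash
python3 st.py
```

```text
[ 0.4551 -0.3749  0.0933] yaw -94.51 [ 1.5 -5.5  5.6] [-1.3  -0.44  0.1 ] [ 0.52  0.46  0.08  1.93 -0.05  0.75 -1.02]
```

The torque is starting to build, so the stop is near. I'll back off a little and ease up to feel for the catch.

Request:
carry_out --targets '[[[0,0.002,0,0,0,0.018],[0,0,0.007,0,0,0],[0,0,0.007,0,0,0],[0,0,0.006,0,0,0],[0,0,0,0,0,0],[0,0,0,0,0,0]]]'

```text
time: 20.6
eef_pos: [0.4551, -0.3745, 0.0972]
orientation: [1.0, -0.025, 0.002, 0.001]
force: [2.5, -6.1, 2.7]
opening: 0.101
grip_force: 52.9
```

```bash
python3 st.py
```

```text
[ 0.4551 -0.3745  0.0972] yaw -92.9 [ 2.5 -6.1  2.7] [-1.46 -0.49  0.02] [ 0.52  0.46  0.07  1.93 -0.05  0.76 -1.  ]
```

It rose to about 9 mm and the spring load is fading, so the catch has it. Releasing.

Request:
carry_out --targets '[[[0,0,0,0,0,0],[0,0,0,0,0,0],[0,0,0,0,0,0],[0,0,0.08,0,0,0],[0,0,0.15,0,0,0],[0,0,0.2,0,0,0],[0,0,0,0,0,0],[0,0,0,0,0,0]]]' --claw 0.15

```text
time: 21.6
eef_pos: [0.4536, -0.3732, 0.183]
orientation: [1.0, -0.025, 0.0, 0.0]
force: [-0.1, 0.2, -0.4]
opening: 0.426
grip_force: 0.0
```

```bash
python3 cov.py w6; python3 - <<'E'
from h import *
c,p,d=shot("top","t6");P=cloud(c,d)*1000
for n,z0,z1 in(("wing",97,120),):
    m=(P[...,2]>z0)&(P[...,2]<z1)&(abs(P[...,0]-454)<25)&(abs(P[...,1]+374)<25);print(n,m.sum(),np.median(P[m][:,2]) if m.any() else 0)
E
```

```text
21.6 [ 0.4536 -0.3732  0.183 ] [ 9.997e-01 -2.530e-02  3.000e-04  1.000e-04] 0.4262465680954067 [ 0.51  0.34  0.09  1.87 -0.04  0.93 -1.01]
wing none
wing lower 941 105.4 [ 453.5 -373.8] [ 9.7 35.6] long axis -3.1
handle 2007 97.0 [ 506.9 -372.7] [10.4 63.2] long axis -89.2
sheet 20675 72.3 [ 491.2 -373.1] [127.9  81.4] long axis 0.1
deck/ 8100 62.3 [ 473.5 -373.5] [158.6  99.6] long axis 1.7
wing 0 0
```

View pics/w6.png

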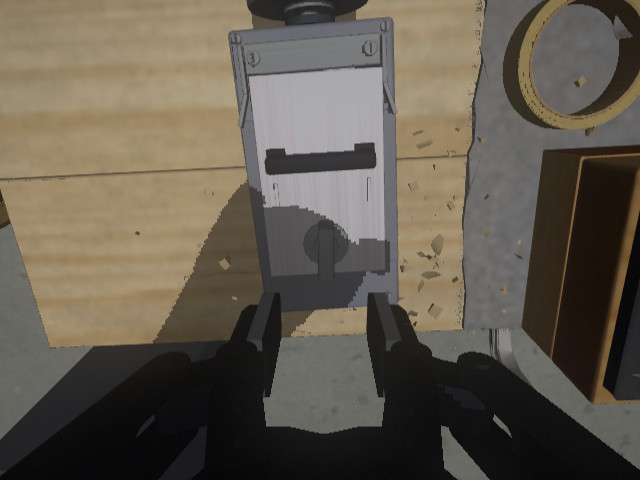

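The wing is down at 105.4 mm (9 mm below its start) and in line with the cover. The handle is at the home position. I'll check the cover's yaw against the machine once more with edge lines.

```bash
python3 - <<'E'
from h import *
for nm in("w5","w6"):
    f=dict(np.load(nm+".npz"));d=f["d"];P=cloud(f,d)*1000
    th=np.radians(1.7);X=np.array([np.cos(th),np.sin(th)]);Y=np.array([-X[1],X[0]]);o=np.array([492.5,-372.2])
    x=(P[...,:2]-o)@X;y=(P[...,:2]-o)@Y;z=P[...,2]
    def side(zr,s,xs,lab):
        pts=[]
        for x0 in xs:
            m=(abs(x-x0)<1)&(z>zr[0])&(z<zr[1])&(abs(y)<60)&(d>0)
            if m.sum()>3: pts.append((x0,y[m].max() if s>0 else y[m].min()))
        pts=np.array(pts)
        if len(pts)<5: print(nm,lab,s,"few");return
        k=np.polyfit(*pts.T,1);r=pts[:,1]-np.polyval(k,pts[:,0]);g=abs(r)<1.2;k=np.polyfit(*pts[g].T,1);print(nm,lab,s,"yaw rel",np.degrees(k[0]).round(2),"y0",k[1].round(2),g.sum(),len(g))
    for s in(1,-1):
        side((69.5,75),s,range(-60,50,3),"sheet");side((59.5,64.5),s,range(-85,40,3),"deck")
    def fr(s):
        pts=[]
        for y0 in range(-36,37,3):
            m=(abs(y-y0)<1)&(z>69.5)&(z<75)&(abs(x)<72)&(d>0)
            if m.sum()>3: pts.append((y0,x[m].min()))
        pts=np.array(pts);k=np.polyfit(*pts.T,1);r=pts[:,1]-np.polyval(k,pts[:,0]);g=abs(r)<1.5;k=np.polyfit(*pts[g].T,1);print(nm,"rear yaw",-np.degrees(k[0]).round(2),k[1].round(2),g.sum())
    fr(0)
E
```

```text
w5 sheet 1 yaw rel 0.13 y0 38.35 17 37
w5 deck 1 yaw rel 0.05 y0 49.52 42 42
w5 sheet -1 yaw rel -3.61 y0 -45.21 3 37
w5 deck -1 yaw rel -4.09 y0 -53.87 3 42
w5 rear yaw 0.19 -64.22 25
w6 sheet 1 yaw rel -0.58 y0 39.09 20 37
w6 deck 1 yaw rel 0.18 y0 48.96 30 42
w6 sheet -1 yaw rel -1.09 y0 -40.49 23 37
w6 deck -1 yaw rel -0.32 y0 -50.38 41 42Traceback (most recent call last):
  File "<stdin>", line 22, in <module>
  File "<stdin>", line 21, in fr
    raise TypeError("expected non-empty vector for x")
TypeError: expected non-empty vector for x
```

```bash
python3 - <<'E'
from h import *
th=np.radians(1.7);X=np.array([np.cos(th),np.sin(th)]);Y=np.array([-X[1],X[0]])
for nm in("w5","w6"):
    f=dict(np.load(nm+".npz"));d=f["d"];P=cloud(f,d)*1000;z=P[...,2];C={}
    for n,zr,xr,zz in(("handle",(93,100),(480,530),97),("wing",(102,118),(430,480),0),("sheet+keeper",(69.5,77),(380,600),72.5)):
        m=((z>zr[0])&(z<zr[1])&(P[...,0]>xr[0])&(P[...,0]<xr[1])&(abs(P[...,1]+373)<50)&(d>0));q=P[m][:,:2]
        r=cv2.minAreaRect(q.astype(np.float32));C[n]=np.array(r[0]);print(nm,n,np.round(r[0],1),np.round(r[1],1),round(r[2],1))
    # keeper rear (+x) edge minus handle centre, and profile rear face of sheet, by column along y
    m=(z>71)&(z<77)&(P[...,0]>557)&(P[...,0]<600)&(abs(P[...,1]+373)<50);q=P[m][:,:2];ks=np.percentile(q@X,98)
    for yy in(-25,0,25):
        a=(abs((P[...,:2]-[492.5,-372.2])@Y-yy)<3)&(d>0)&(abs(P[...,0]-480)<110)
        s=a&(z>69.5)&(z<73);k=a&(z>71)&(z<77)&(P[...,0]>557)&(P[...,0]<600);h=a&(z>93)&(z<100)&(abs(P[...,0]-507)<20)
        print("  y",yy,"keeper far edge - sheet rear",(np.percentile(P[k][:,:2]@X,98)-np.percentile(P[s][:,:2]@X,1)).round(1),"- handle",(np.percentile(P[k][:,:2]@X,98)-np.median(P[h][:,:2]@X)).round(1))
E
```

```text
w5 handle [ 507.  -373.2] [ 9.8 64.2] 2.0
w5 wing [ 453.3 -374.6] [34.  10.1] 86.0
w5 sheet+keeper [ 513.8 -371.7] [173.1  96.6] 1.0
  y -25 keeper far edge - sheet rear 144.9 - handle 67.7
  y 0 keeper far edge - sheet rear 145.1 - handle 67.6
  y 25 keeper far edge - sheet rear 144.7 - handle 67.6
w6 handle [ 506.4 -372.6] [10.3 63.6] 0.9
w6 wing [ 453.  -373.8] [ 9.7 33.8] 87.0
w6 sheet+keeper [ 501.1 -373. ] [148.2  97.3] 1.6
  y -25 keeper far edge - sheet rear 145.9 - handle 68.1
  y 0 keeper far edge - sheet rear 107.2 - handle 67.8
  y 25 keeper far edge - sheet rear 144.8 - handle 67.3
```

The cover is seated within a few tenths of a millimetre and under 1° of yaw. The stud is latched and the robot is clear, so I'm handing in.

```bash
python3 -c "
from cell import ctrl
print(ctrl.job_done())"
```

```text
the job is handed in; nothing more can be done
None
```

The job is handed in, with no verdict shown: the cover is home under the keeper (about 0.2 mm and 0.8° off by camera), its stud is pressed, turned a quarter turn clockwise and holding down by itself at 9 mm, and I never touched the bottle or the slip stone.

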